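Move the microscope lamp's battery from its power unit to the charger

ROBOT

A 6-joint arm with a two-finger parallel gripper is mounted at the origin on the work surface. World frame = base frame: x ahead of the robot, y to its left, z up, the work surface at z = 0. Lengths are in m, angles in rad, forces in N, time in s.
With the tool pointing down it reaches from about 0.25 to 0.775 m from the base axis. Payload 4 kg.
Tool frame: the origin (TCP) lies midway between the tips of the shut fingers; the grasp point (between the pads) lies r.hold_point_z behind it (r.hold_point_z is the distance from the TCP to the grasp point, in m); z points along the fingers, y is the line along which they close (so a half turn about z gives the same grasp; the last joint's range is limited). The gripper opens to 85 mm and grips with 20 to 120 N. Pads are 22 mm wide; open, the fingers measure 114 mm over their backs; the gripper's body (76 mm by 85 mm) begins 54 mm behind the grasp point. The pads swing forward as they close: fully open they stand 13 mm farther back than shut.
Start: joints at [1.146, 0.087, 1.371, -0, 1.684, -0.103], TCP at [0.174, 0.522, 0.231] pointing down, gripper open.
Joint ranges: [-3.1, 3.1], [-0.76, 2.03], [0.27, 2.55], [-1.08, 4.22], [0.17, 2.65], [-2.57, 2.57]. Speed limits (rad/s): [2.79, 2.79, 3.14, 3.14, 3.14, 3.14].

INTERFACE

Orientations are given as a unit quaternion [w, x, y, z].
In Python, from rig import state, cams, finish_job, r gives the robot as it stands. The module is installed in compiled form; this text tells all that it offers.
- The arm moves only by the shell command python3 -m inch 'ROWS'. ROWS is text: rows parted by semicolons, each of 5 numbers parted by spaces: the shift along the tool's x, y, z in m, then the turn about the tool's z in rad, then the opening, from 0 (shut) to 1 (fully open). In form: x y z yaw grip; .... A call has exactly 5 rows; each row shifts and turns the commanded pose from where the row before left it, along the tool's axes as they then stand; what a row does not reach is not made up. A row lasts 1/12 s, in which the tool goes at most 41.7 mm and 7.16 degrees, less where a joint would pass 70% of its speed; a pose out of reach is approached as far as the arm can. A call is refused whole if a number of a shift passes 0.0417 or a number of a turn 0.125, either way. A call with a gripper value outside its range is refused whole. The fingers move at their own pace and stop on an object; the grip force is fixed at half the most. Time passes only in rows, so rows that do not move let the fingers close, or fill a call up. It gives the time, the measured TCP pose, the force, the opening and the grip force at its end, in the units of the state.
- state(): the state, without advancing time (a new reading comes with each control period).
- cams.capture(name): name is "side" or "top" or "wrist"; returns the picture (480x640x3 uint8, red, green, blue); there is no depth.
- cams.camera_params(name): a dict with "fovy" (degrees; the focal length in pixels is half the picture's height over the tangent of half this angle, whatever the lens; pixels are square), "cx", "cy" (the principal point, pixels), "rvec" (rotation vector, rad) and "tvec" (3), from world to camera coordinates, as OpenCV has them; the wrist camera has in their place "T_tool_cam" (4x4, takes a point from camera to tool coordinates, whose origin is the TCP and whose axes are the flange's). Camera axes: x right, y down, z forward; pixel columns grow to the right and rows downward; lengths in m; the calibration is good to about 2 mm. A picture is of the moment at which its call begins: read the wrist's pose just before it. camera_params takes no time and is no camera call.
- finish_job(): hands the job in; it is judged then, once.
The state is a dict: "t": time; "joints": joint angles; "qvel": joint speeds; "effort": joint torques, N m; "tcp_pos": TCP position; "orientation": TCP orientation; "force": force on the tool from outside, world axes, zero at the start; "torque": the same for the moment, N m; "gripper_width": finger opening in m; "gripper_force": force on a finger pad.
Only numpy, scipy, OpenCV 4.12 (cv2) and the standard library are available. Lean on these libraries where they do the work, as an engineer would, in place of code of your own. Each camera call takes 0.05 s, during which the arm holds its last target. There are 200 camera calls.

TASK

The microscope lamp's battery pack is clipped into its white power unit: press its sprung tab in and, keeping it pressed, lift the pack straight up out of its bay. Then lower it upright into the pocket of the grey charging stand, tab on the side where the pocket has its notch, until it stands fully home, and let go. Work gently by feel: never shove, yank or ram the pack hard (more than about 2 kg of push) against the unit or the charger, and leave the two specimen boxes and the jar where they are.

Things in the scene. Friction and masses are not known exactly. Their poses are not given: they have to be found in the camera images.
- pack: The battery pack: a grey block 40 (x) x 62 (y) x 95 (z) mm, about 0.34 kg (varies), origin at the centre of its underside, z up. The sprung black tab is on its -x face; its +x face is plain with shallow ribs. It starts upright on the floor of the power unit's bay, axes parallel to the unit's, with 1.5 mm of play on each side: 43 mm are inside, the upper 52 mm stick out
- pack_mid (a point): Centre of the pack's block, 47.5 mm above its underside; axes as the pack's. To free it, pinch from above with one finger on the tab's pad and the other on the +x face: 48 mm across with the tab out, 41 mm with it fully in. A grip of 20 to 40 N holds the tab at its stop and carries the pack. A pinch off centre shoves the pack against the bay's wall
- tab_face (a point): Centre of the outer face of the tab's pad, 70 mm above the pack's underside; moves with the tab; axes as the pack's. The pad is 30 mm wide (y), spans 48 to 92 mm above the underside and stands 8 mm proud of the -x face. It slides in along the pack's +x by 7 mm to a hard stop, against a spring: 5.6 N to start, 10.5 N fully in; let go, it springs back out
- tab_nose (a point): Tip of the tab's nose, a part of the tab that moves with the pad: 24 mm wide, 20 to 26.5 mm above the pack's underside, 5 mm proud of the -x face; axes as the pack's. Hidden in the bay, it is caught under the bay's lip and holds the pack down; it is sure to clear the lip once the tab is 5 mm in, and must be kept in until the nose is above the lip
- bay (a point): Centre of the mouth of the battery bay, in the power unit's top face, 55 mm above the table; axes as the unit's, z up. The mouth is 43 (x) x 65 (y) mm, the bay 43 mm deep. Along its -x side runs the lip, 15 mm thick from the top down; with the pack standing on the bay's floor the nose is 1.5 mm below the lip
- supply: The white power unit, a box 130 (x) x 110 (y) x 55 (z) mm fixed to the table, with its switch and dial on its -x side and the bay in the middle of its top; origin at the centre of its underside
- pocket (a point): Centre of the mouth of the charging stand's pocket, 40 mm above the table; axes as the stand's, z up. The pocket is 43 (x) x 65 (y) mm, 32 mm deep, flat floor, square edges: 1.5 mm of play round the pack. A notch 34 mm wide, 10 mm deep, in the middle of its -x side takes the nose. Pack home: its axes parallel to the stand's, -x faces alike, pack_mid 15.5 mm above this point
- charger: The grey charging stand, a block 110 x 110 x 40 mm fixed to the table, with the dark-floored pocket in the middle of its top; origin at the centre of its underside
- case_a: Loose flat black specimen box with a pale window, 100 x 80 x 26 mm, origin at the centre of its underside; leave alone
- case_b: Loose flat black specimen box with a pale window, 85 x 85 x 26 mm, origin at the centre of its underside; leave alone
- jar: Loose small sample jar with a black cap, 40 mm across and 55 mm tall, origin at the centre of its underside; leave alone
There are look-alikes about, which are no part of the job. What is shaped like the charger but orange, turquoise or yellow is not meant.

How it is judged:
On the way:
1. the pack has been lifted clear of the power unit's bay, upright (z of pack_mid in the frame of bay above 0.05 m and angle between pack_mid's own z axis and vertical below 0.3 rad), for 0.2 s.
At the end, for the whole second after the job is handed in: The pack stands fully home in the charger's pocket: its centre within 4 mm of the pocket's axis each way and at most 19 mm above the mouth (15.5 when home), the tab on the notch side, upright within 0.08 rad, at rest and let go (x of pack_mid in the frame of pocket between -0.004 and 0.004 m and y of pack_mid in the frame of pocket between -0.004 and 0.004 m and z of pack_mid in the frame of pocket below 0.019 m and x of tab_face in the frame of pocket below -0.02 m and angle between pack_mid's own z axis and vertical below 0.08 rad and linear speed of pack below 0.01 m/s); the robot touches nothing.
It fails at once if the pack is pushed or pulled against the power unit with more than 20 N (contact force between pack and supply above 20 N).
It fails at once if the pack is pushed against the charger with more than 20 N (contact force between pack and charger above 20 N).
It fails at once if a specimen box is moved by more than 15 mm (distance of case_a from where it was at the start of the episode above 0.015 m).
It fails at once if a specimen box is moved by more than 15 mm (distance of case_b from where it was at the start of the episode above 0.015 m).
It fails at once if the jar is moved by more than 15 mm (distance of jar from where it was at the start of the episode above 0.015 m).
It also fails if it takes over 67 s, if anything falls off the work surface, if the arm or the gripper's body presses on something with over 40 N, if the wrist force passes 120 N, or if a joint passes its speed limit or range.

## Working session

There is one attempt and no reset: what is moved stays moved. The work goes in short steps, Python scripts to look and compute and a shell command to move; the robot and the scene stay as the last step left them, time stands still between calls to the robot, and variables do not carry over. Pictures are saved under pics/ and viewed, at most 10 in all, crops included, and the job is handed in when it is done.

```bash
mkdir -p pics
python3 - <<'E'
from rig import state,cams,r
import cv2,numpy as np
print(state(), r.hold_point_z)
for n in ("top","side","wrist"):
    im=cams.capture(n); cv2.imwrite(f"pics/{n}0.png",im[:,:,::-1]); p=cams.camera_params(n); print(n,p)
E
```

```text
{'t': 0.0, 'joints': array([ 1.14589033e+00,  8.79900187e-02,  1.37230831e+00, -1.00116361e-05,
        1.68357721e+00, -1.03084817e-01]), 'qvel': array([ 2.19215633e-03, -8.45369331e-05, -1.07051210e-03, -1.01269098e-03,
       -3.17113456e-04,  3.52698135e-04]), 'effort': array([ 2.34944768e-03, -3.51865482e+01, -3.13271213e+01,  7.07794152e-05,
        1.07190493e-02,  8.65370708e-06]), 'tcp_pos': array([0.17375192, 0.52130014, 0.23009255]), 'orientation': array([-2.93045857e-04,  1.60217545e-01,  9.87081068e-01, -1.10319769e-03]), 'force': array([-0.11414703, -0.33930201, -0.21064129]), 'torque': array([ 0.00776981, -0.05149856,  0.00240056]), 'gripper_force': 0.0, 'gripper_width': 0.08548360980697325} 0.0187
top {'fovy': 57.8836374325188, 'cx': 321.13263680857835, 'cy': 241.3636021182052, 'rvec': array([ 2.09583909, -2.14707219,  0.13467846]), 'tvec': array([0.09956766, 0.55400737, 0.81111851])}
side {'fovy': 42.3357183044628, 'cx': 325.1459039188386, 'cy': 235.92563977595657, 'rvec': array([ 2.14143943, -0.4890438 ,  0.22040791]), 'tvec': array([-0.47947602,  0.26215561,  0.99266699])}
wrist {'fovy': 59.386834773244125, 'cx': 320.2575563789324, 'cy': 238.91184911189626, 'T_tool_cam': array([[-2.97988232e-04, -9.50985269e-01, -3.09236043e-01,
         7.84385939e-02],
       [ 9.99999711e-01, -6.70568044e-05, -7.57408842e-04,
        -1.67394917e-04],
       [ 6.99548270e-04, -3.09236179e-01,  9.50985014e-01,
        -1.43344121e-01],
       [ 0.00000000e+00,  0.00000000e+00,  0.00000000e+00,
         1.00000000e+00]])}
```

View pics/top0.png

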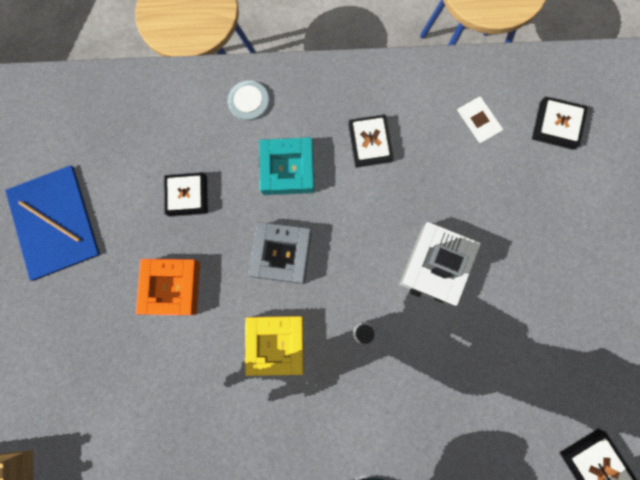

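View pics/side0.png

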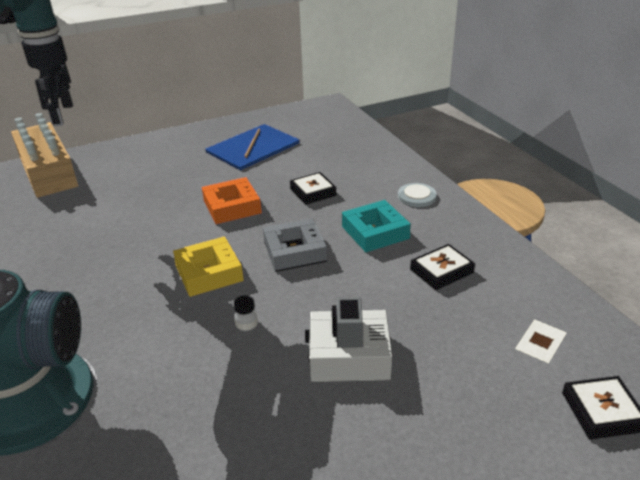

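The pack is the grey block at about (452,258) in the white unit at (440,263). Charger candidates in the top view are grey (280,252), turquoise (286,165), orange (167,287) and yellow (274,345). I choose the grey one and check it and the pack in one crop.

```bash
cat > h.py <<'E'
import numpy as np,cv2
from scipy.spatial.transform import Rotation as R
from rig import state,cams,r
def campose(n):
    p=cams.camera_params(n); f=240/np.tan(np.radians(p['fovy']/2))
    K=np.array([[f,0,p['cx']],[0,f,p['cy']],[0,0,1]])
    if n=='wrist':
        s=state(); T=np.eye(4); w,x,y,z=s['orientation']; T[:3,:3]=R.from_quat([x,y,z,w]).as_matrix(); T[:3,3]=s['tcp_pos']
        T=T@p['T_tool_cam']
    else:
        T=np.eye(4); Rm=cv2.Rodrigues(p['rvec'])[0]; T[:3,:3]=Rm.T; T[:3,3]=-Rm.T@p['tvec']
    return K,T
def ray(K,T,uv,z):
    d=T[:3,:3]@np.linalg.solve(K,[uv[0],uv[1],1]); c=T[:3,3]
    return c+d*(z-c[2])/d[2]
def proj(K,T,P):
    q=(np.atleast_2d(P)-T[:3,3])@T[:3,:3]; q=q@K.T; return q[:,:2]/q[:,2:]
def box(px,py,yaw,lx,ly,z):
    c,s=np.cos(yaw),np.sin(yaw)
    return np.array([[px+c*a*lx/2-s*b*ly/2,py+s*a*lx/2+c*b*ly/2,z] for a,b in((-1,-1),(1,-1),(1,1),(-1,1))])
E
python3 - <<'E'
from h import *
im=cv2.imread('pics/top0.png'); a=cv2.resize(im[208:298,235:325],(400,400),interpolation=cv2.INTER_CUBIC); b=cv2.resize(im[213:313,395:495],(400,400),interpolation=cv2.INTER_CUBIC)
cv2.imwrite('pics/c1.png',np.hstack([a,b]))
K,T=campose('top'); print('cam',T[:3,3])
print(ray(K,T,(280,252),.04), ray(K,T,(365,334),.05), ray(K,T,(440,263),.055),ray(K,T,(452,258),.1))
E
```

```text
cam [0.41841251 0.0584647  0.89233625]
[0.5380779  0.16869754 0.04      ] [0.37562729 0.00667187 0.05      ] [ 0.50656396 -0.14163377  0.055     ] [ 0.51040914 -0.15309399  0.1       ]
```

View pics/c1.png

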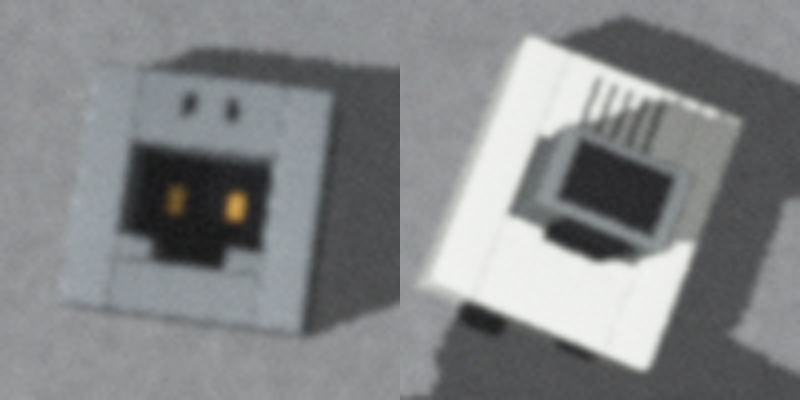

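The grey charger is confirmed, with its notch toward the robot (pixel ~(277,264) in the top view). The pack's tab is on the lower side (~(540,...) in the right half of the crop), also robot-side. I'll compute the moves now.

Run:
```python
from h import *
K,T=campose('top')
def g(pts,o,s,z):
    P=np.array([ray(K,T,(o[0]+u/s,o[1]+v/s),z) for u,v in pts]); TL,TR,BR,BL=P
    d=(TR-BR)+(TL-BL); print(P.mean(0), 'yaw',np.degrees(np.arctan2(d[1],d[0])), np.linalg.norm(TR-BR),np.linalg.norm(TL-TR))
    return P
g([(105,68),(332,92),(303,333),(65,302)],(235,208),400/90,.04)
g([(130,37),(342,120),(252,370),(20,285)],(395,213),4,.055)
g([(185,125),(290,168),(265,245),(140,205)],(395,213),4,.107)
```

```text
[0.537161   0.16824222 0.04      ] yaw -8.610497855963853 0.10898103767098638 0.10380419971093906
[ 0.50579522 -0.14436382  0.055     ] yaw -25.015304851659327 0.12886578417049863 0.10809619093685094
[ 0.50717111 -0.1474297   0.107     ] yaw -27.18642950984103 0.037018696959021345 0.05012649471134604
```

```bash
python3 -m inch '0 0 -0.01 0.12 1;0 0 -0.01 0.12 1;0 0 0 0.12 1;0 0 0 0.12 1;0 0 0 0.12 1' && python3 -m inch '0 0 0 0.12 1;0 0 0 0.12 1;0 0 0 0.12 1;0 0 0 0.12 1;0 0 0 0.12 1' &&  python3 -m inch '0 0 0 0.12 1;0 0 0 0.12 1;0 0 0 0.12 1;0 0 0 0.04 1;0 0 0 0 1'; python3 -c "
from h import *
K,T=campose('wrist');s=state();M=R.from_quat(np.roll(s['orientation'],-1)).as_matrix();print(M,s['joints'])
print(M.T@(np.array([.507,-.142,.25])-s['tcp_pos']))"
```

```text
t: 0.57
tcp_pos: [0.1739, 0.5217, 0.2512]
orientation: [0.0, 0.447, 0.894, -0.0]
force: [-0.5, -0.5, 0.3]
gripper_width: 0.0855
gripper_force: 0.0
t: 0.98
tcp_pos: [0.1739, 0.5216, 0.2508]
orientation: [0.0, 0.692, 0.722, -0.0]
force: [-0.6, -0.4, 0.5]
gripper_width: 0.0849
gripper_force: 0.0
t: 1.4
tcp_pos: [0.1739, 0.5216, 0.2508]
orientation: [0.0, 0.82, 0.573, -0.0]
force: [0.5, 1.0, -0.2]
gripper_width: 0.0854
gripper_force: 0.0
[[ 3.44361443e-01  9.38837084e-01 -3.55378766e-04]
 [ 9.38836666e-01 -3.44361625e-01 -8.85968863e-04]
 [-9.54159233e-04 -2.85490997e-05 -9.99999544e-01]] [ 1.14587912e+00  8.45671880e-02  1.33522390e+00 -4.19439362e-05
  1.72275525e+00  1.49743152e+00]
[-0.50827568  0.54124206  0.00129694]
```

```bash
A='-0.0254 0.027 0 0 1'; python3 -m inch '-0.0254 0.027 0 0 1;-0.0254 0.027 0 0 1;-0.0254 0.027 0 0 1;-0.0254 0.027 0 0 1;-0.0254 0.027 0 0 1' >/dev/null && python3 -m inch '-0.0254 0.027 0 0 1;-0.0254 0.027 0 0 1;-0.0254 0.027 0 0 1;-0.0254 0.027 0 0 1;-0.0254 0.027 0 0 1' >/dev/null&& python3 -m inch '-0.0254 0.027 0 0 1;-0.0254 0.027 0 0 1;-0.0254 0.027 0 0 1;-0.0254 0.027 0 0 1;-0.0254 0.027 0 0 1' >/dev/null&& python3 -m inch '-0.0254 0.027 0 0 1;-0.0254 0.027 0 0 1;-0.0254 0.027 0 0 1;-0.0254 0.027 0 0 1;-0.0254 0.027 0 0 1' >/dev/null&& python3 -m inch '0 0 0 0.08 1;0 0 0 0 1;0 0 0 0 1;0 0 0 0 1;0 0 0 0 1'
python3 - <<'E'
from h import *
K,T=campose('wrist'); np.savez('w1.npz',K=K,T=T); im=cams.capture('wrist'); cv2.imwrite('pics/w1.png',im[:,:,::-1])
E
```

```text
t: 3.48
tcp_pos: [0.5061, -0.1399, 0.2517]
orientation: [0.0, 0.841, 0.541, 0.0]
force: [-0.7, 0.4, 0.7]
gripper_width: 0.0855
gripper_force: 0.0
```

View pics/w1.png

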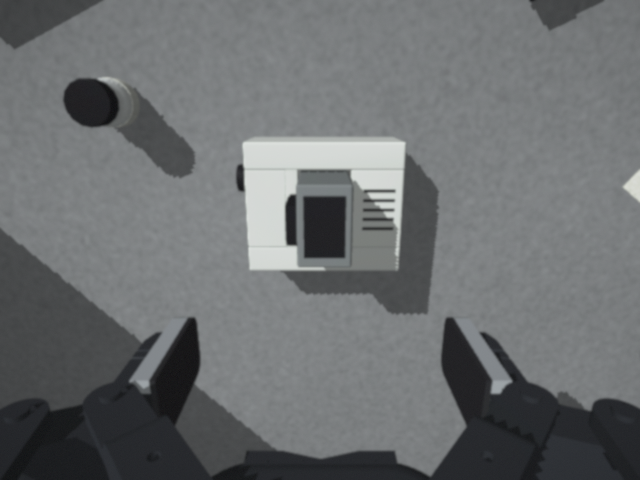

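The wrist view shows the white unit, with top-face corners about (245,143), (405,143), (399,270), (249,270). The pack top spans about (298..352, 186..267), with the tab at x≈290 on the left.

```bash
cat >> h.py <<'E'
def meas(im,K,T,loops):
    """loops: list of (approx px corners TL,TR,BR,BL, z); refine edges by gradient, print centre/yaw in world and offset in tool"""
    g=cv2.GaussianBlur(cv2.cvtColor(im,cv2.COLOR_RGB2GRAY),(3,3),0).astype(np.float32)
    for C,z,w in loops:
        C=np.array(C,float); L=[]
        for i in range(4):
            a,b=C[i],C[(i+1)%4]; d=(b-a)/np.linalg.norm(b-a); n=np.array([-d[1],d[0]]); pts=[]
            for t in np.linspace(.15,.85,25):
                k=np.arange(-w,w+.01,.25); q=(a+t*(b-a)+k[:,None]*n).astype(np.float32)
                v=cv2.remap(g,q[:,0],q[:,1],cv2.INTER_LINEAR).ravel(); e=np.abs(np.gradient(v)); m=e.argmax(); pts.append(q[m])
            vx,vy,x,y=cv2.fitLine(np.array(pts),cv2.DIST_HUBER,0,.01,.01).ravel(); L.append(np.cross([x,y,1],[x+vx,y+vy,1]))
        X=[np.cross(L[i-1],L[i]) for i in range(4)]; X=np.array([p[:2]/p[2] for p in X])
        P=np.array([ray(K,T,p,z) for p in X]); s=state(); M=R.from_quat(np.roll(s['orientation'],-1)).as_matrix()
        Q=(P-s['tcp_pos'])@M; e=Q[1]-Q[0]+Q[2]-Q[3]
        print('px',X.round(1).tolist()); print(' world c',P.mean(0).round(4),'tool c',Q.mean(0).round(4),'turn',np.arctan2(-e[0],e[1]).round(4),
          'yedges top/bot-len',np.linalg.norm(Q[1]-Q[0]).round(4),np.linalg.norm(Q[2]-Q[3]).round(4),'sides',np.linalg.norm(Q[3]-Q[0]).round(4),np.linalg.norm(Q[2]-Q[1]).round(4))
E
python3 - <<'E'
from h import *
d=np.load('w1.npz'); im=cv2.imread('pics/w1.png')[:,:,::-1].copy()
meas(im,d['K'],d['T'],[([(245,143),(405,143),(399,270),(249,270)],.055,4),([(299,186),(351,186),(352,267),(298,267)],.107,4)])
E
```

```text
px [[241.4, 141.2], [405.5, 141.2], [397.8, 271.0], [248.8, 270.3]]
 world c [ 0.5072 -0.1463  0.055 ] tool c [-0.0055  0.0035  0.1968] turn 0.003 yedges top/bot-len 0.1296 0.1297 sides 0.1098 0.1105
px [[295.0, 183.6], [350.4, 183.2], [351.7, 271.0], [296.3, 271.0]]
 world c [ 0.5062 -0.1475  0.107 ] tool c [-0.0069  0.0031  0.1448] turn -0.0037 yedges top/bot-len 0.0382 0.0409 sides 0.065 0.0654
```

```bash
python3 -m inch '-0.003 0.0015 0.03 0 1;-0.003 0.0015 0.03 0 1;0 0 0.03 0 1;0 0 0.03 0 1;0 0 0 0 1' >/dev/null; python3 -m inch '0 0 0 0 1;0 0 0 0 1;0 0 0 0 1;0 0 0 0 1;0 0 0 0 1'
python3 - <<'E'
from h import *
K,T=campose('wrist'); np.savez('w2.npz',K=K,T=T); im=cams.capture('wrist'); cv2.imwrite('pics/w2.png',im[:,:,::-1])
E
```

```text
t: 4.37
tcp_pos: [0.5077, -0.148, 0.1335]
orientation: [0.002, 0.842, 0.54, 0.001]
force: [0.2, 0.0, -0.2]
gripper_width: 0.0857
gripper_force: 0.0
```

View pics/w2.png

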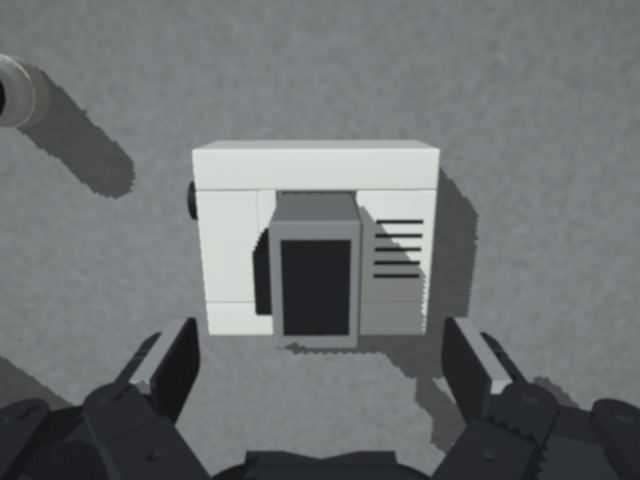

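Closer view: the pack top is at about (270..360, 221..347), the tab is dark at x≈262, and the unit's top-face corners are (194,149), (439,149), (426,335), (209,335).

Run:
```python
from h import *
d=np.load('w2.npz'); im=cv2.imread('pics/w2.png')[:,:,::-1].copy()
meas(im,d['K'],d['T'],[([(194,149),(439,149),(426,335),(209,335)],.055,4),([(269,221),(360,221),(358,347),(273,347)],.107,4)])
P=box(.0,0,0,.04,.062,.107)
```

```text
px [[190.6, 148.2], [439.7, 148.2], [425.1, 335.6], [208.5, 335.5]]
 world c [ 0.5072 -0.1465  0.055 ] tool c [ 0.0012 -0.001   0.0779] turn 0.002 yedges top/bot-len 0.129 0.1296 sides 0.11 0.1104
px [[267.4, 220.2], [363.1, 220.2], [359.4, 347.5], [273.0, 348.0]]
 world c [ 0.5073 -0.1463  0.107 ] tool c [ 0.0014 -0.0009  0.0259] turn -0.0006 yedges top/bot-len 0.04 0.04 sides 0.0613 0.0611
```

```bash
python3 -m inch '0.0012 -0.0012 0.017 0 1;0 0 0.017 0 1;0 0 0.017 0 1;0 0 0.015 0 1;0 0 0.003 0 1' ; python3 -m inch '0 0 0 0 0.8;0 0 0 0 0.7;0 0 0 0 0.62;0 0 0 0 0.62;0 0 0 0 0.62'
```

```text
t: 4.83
tcp_pos: [0.5043, -0.1454, 0.0597]
orientation: [-0.002, 0.842, 0.54, -0.001]
force: [-0.8, 0.4, 0.1]
gripper_width: 0.0856
gripper_force: 0.0
t: 5.25
tcp_pos: [0.5062, -0.1461, 0.0633]
orientation: [0.0, 0.842, 0.54, 0.0]
force: [-0.7, 1.0, 1.7]
gripper_width: 0.0529
gripper_force: 1.0
```

```bash
python3 -m inch '0 0 0 0 0.6;0 0 0 0 0.58;0 0 0 0 0.58;0 0 0 0 0.58;0 0 0 0 0.58' ; python3 -m inch '0 0 0 0 0.56;0 0 0 0 0.55;0 0 0 0 0.54;0 0 0 0 0.54;0 0 0 0 0.54'
```

```text
t: 5.67
tcp_pos: [0.5052, -0.1456, 0.0623]
orientation: [-0.001, 0.842, 0.54, -0.001]
force: [-3.8, 2.4, 3.8]
gripper_width: 0.0497
gripper_force: 2.6
t: 6.08
tcp_pos: [0.5052, -0.1456, 0.0622]
orientation: [-0.001, 0.842, 0.54, -0.001]
force: [-4.7, 3.0, 3.9]
gripper_width: 0.0464
gripper_force: 4.0
```

```bash
python3 -m inch '0 0 0 0 0.53;0 0 0 0 0.52;0 0 0 0 0.52;0 0 0 0 0.52;0 0 0 0 0.52' ; python3 -m inch '0 0 0 0 0.51;0 0 0 0 0.505;0 0 0 0 0.505;0 0 0 0 0.505;0 0 0 0 0.505'
```

```text
t: 6.5
tcp_pos: [0.5059, -0.1459, 0.0625]
orientation: [-0.0, 0.842, 0.54, -0.0]
force: [-3.8, 2.6, 4.6]
gripper_width: 0.0443
gripper_force: 5.3
t: 6.92
tcp_pos: [0.5064, -0.1462, 0.0627]
orientation: [0.0, 0.842, 0.54, 0.0]
force: [-2.5, 1.2, 5.1]
gripper_width: 0.0434
gripper_force: 7.2
```

```bash
python3 -m inch '0 0 0 0 0.495;0 0 0 0 0.49;0 0 0 0 0.485;0 0 0 0 0.48;0 0 0 0 0.48' ; python3 -m inch '0 0 0 0 0.46;0 0 0 0 0.44;0 0 0 0 0.42;0 0 0 0 0.4;0 0 0 0 0.4'
```

```text
t: 7.33
tcp_pos: [0.5072, -0.1465, 0.063]
orientation: [0.001, 0.842, 0.54, 0.001]
force: [-0.2, -0.4, 5.4]
gripper_width: 0.0416
gripper_force: 9.7
t: 7.75
tcp_pos: [0.5074, -0.1466, 0.0635]
orientation: [0.002, 0.842, 0.54, 0.001]
force: [-1.0, 0.7, 7.0]
gripper_width: 0.0394
gripper_force: 60.6
```

```bash
python3 -m inch '0 0 -0.001 0 0.3;0 0 -0.001 0 0.3;0 0 -0.001 0 0.3;0 0 -0.001 0 0.3;0 0 -0.001 0 0.3'; python3 -m inch '0 0 -0.001 0 0.3;0 0 -0.001 0 0.3;0 0 -0.001 0 0.3;0 0 -0.001 0 0.3;0 0 -0.001 0 0.3'
```

```text
t: 8.17
tcp_pos: [0.5054, -0.1458, 0.0662]
orientation: [-0.001, 0.842, 0.54, -0.001]
force: [-0.2, 0.3, -4.6]
gripper_width: 0.0396
gripper_force: 60.6
t: 8.58
tcp_pos: [0.506, -0.146, 0.0724]
orientation: [0.0, 0.842, 0.54, 0.0]
force: [0.2, 0.5, -4.0]
gripper_width: 0.0394
gripper_force: 60.6
```

```bash
python3 -m inch '0 0 -0.006 0 0.3;0 0 -0.008 0 0.3;0 0 -0.008 0 0.3;0 0 -0.01 0 0.3;0 0 -0.012 0 0.3'; python3 -m inch '0 0 -0.018 0 0.3;0 0 -0.018 0 0.3;0 0 -0.015 0 0.3;0 0 -0.005 0 0.3;0 0 0 0 0.3'; python3 -m inch '0 0 0 -0.06 0.3;0 0 0 -0.06 0.3;0 0 0 -0.06 0.3;0 0 0 -0.06 0.3;0 0 0 -0.05 0.3'
python3 -c "
from h import *
s=state();M=R.from_quat(np.roll(s['orientation'],-1)).as_matrix();print(M.T@(np.array([.537-.012,.168-.08,.175])-s['tcp_pos']),M[:,1])"
```

```text
t: 9.0
tcp_pos: [0.5059, -0.146, 0.1174]
orientation: [-0.0, 0.842, 0.54, 0.0]
force: [0.3, -0.7, -2.4]
gripper_width: 0.0392
gripper_force: 60.7
t: 9.42
tcp_pos: [0.5073, -0.1465, 0.1753]
orientation: [0.002, 0.842, 0.54, 0.002]
force: [-0.7, -0.0, -3.1]
gripper_width: 0.0393
gripper_force: 60.8
t: 9.83
tcp_pos: [0.5053, -0.1458, 0.171]
orientation: [-0.001, 0.754, 0.657, -0.001]
force: [-0.4, 0.1, -3.0]
gripper_width: 0.0395
gripper_force: 60.8
[ 0.23424355 -0.01269594 -0.00384737] [ 0.99045836 -0.13779081 -0.00243306]
```

```bash
python3 -m inch '0.015 -0.001 0 0 0.3;0.027 -0.0015 0 0 0.3;0.027 -0.0015 0 0 0.3;0.027 -0.0015 0 0 0.3;0.027 -0.0015 0 0 0.3'; python3 -m inch '0.027 -0.0015 0 0 0.3;0.027 -0.0015 0 0 0.3;0.027 -0.0015 0 0 0.3;0.02 -0.001 0 0 0.3;0.01 0 0 0 0.3'; python3 -m inch '0 0 0 0 0.3;0 0 0 0 0.3;0 0 0 0 0.3;0 0 0 0 0.3;0 0 0 0 0.3'
python3 - <<'E'
from h import *
K,T=campose('wrist'); np.savez('w3.npz',K=K,T=T); im=cams.capture('wrist'); cv2.imwrite('pics/w3.png',im[:,:,::-1])
E
```

```text
t: 10.25
tcp_pos: [0.5156, -0.0221, 0.171]
orientation: [-0.001, 0.755, 0.655, -0.001]
force: [-0.3, -0.2, -2.2]
gripper_width: 0.0396
gripper_force: 60.8
t: 10.67
tcp_pos: [0.5257, 0.0899, 0.171]
orientation: [-0.001, 0.754, 0.657, -0.001]
force: [0.6, 0.4, -3.1]
gripper_width: 0.0395
gripper_force: 60.8
t: 11.08
tcp_pos: [0.5265, 0.0862, 0.1723]
orientation: [0.0, 0.756, 0.655, -0.0]
force: [-0.5, 0.3, -2.9]
gripper_width: 0.0394
gripper_force: 60.8
```

View pics/w3.png

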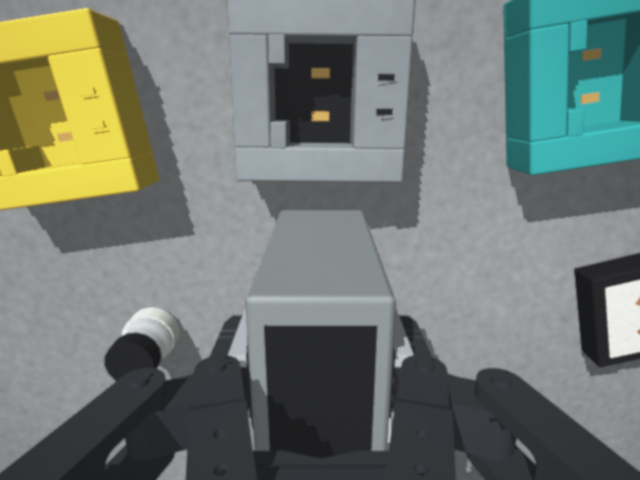

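The grey pocket mouth is at about (288..355, 38..146), with the notch on the left (x≈270) as wanted. The held pack's top edge runs (247,299)–(393,299) and its lower edge (281,210)–(363,210), upright.

Run:
```python
from h import *
d=np.load('w3.npz'); K,T=d['K'],d['T']; im=cv2.imread('pics/w3.png')[:,:,::-1].copy()
meas(im,K,T,[([(287,38),(355,38),(354,145),(289,146)],.04,4),([(232,36),(412,36),(402,180),(238,180)],.04,4)])
s=state(); M=R.from_quat(np.roll(s['orientation'],-1)).as_matrix()
for z,pts in ((s['tcp_pos'][2]+.0435,[(247,298),(393,298)]),(s['tcp_pos'][2]-.0515,[(281,210.5),(363,210.5)])):
    for p in pts: print(((ray(K,T,p,z)-s['tcp_pos'])@M).round(4))
cv2.imwrite('pics/c3.png',np.hstack([cv2.resize(im[0:200,220:420,::-1],(400,400)),cv2.resize(im[200:400,220:420,::-1],(400,400))]))
```

```text
px [[286.2, 34.0], [356.5, 34.0], [348.2, 142.6], [286.3, 142.7]]
 world c [0.5389 0.171  0.04  ] tool c [0.0855 0.0002 0.1323] turn 0.0003 yedges top/bot-len 0.0418 0.0396 sides 0.0632 0.0633
px [[229.6, 31.9], [411.5, 35.6], [401.4, 181.3], [236.4, 179.3]]
 world c [0.5375 0.159  0.04  ] tool c [0.0735 0.0005 0.1323] turn 0.0161 yedges top/bot-len 0.1081 0.1087 sides 0.0879 0.0873
[ 0.03   -0.0185 -0.0435]
[ 0.03    0.0197 -0.0435]
[ 0.0296 -0.018   0.0515]
[0.0295 0.0211 0.0515]
```

View pics/c3.png

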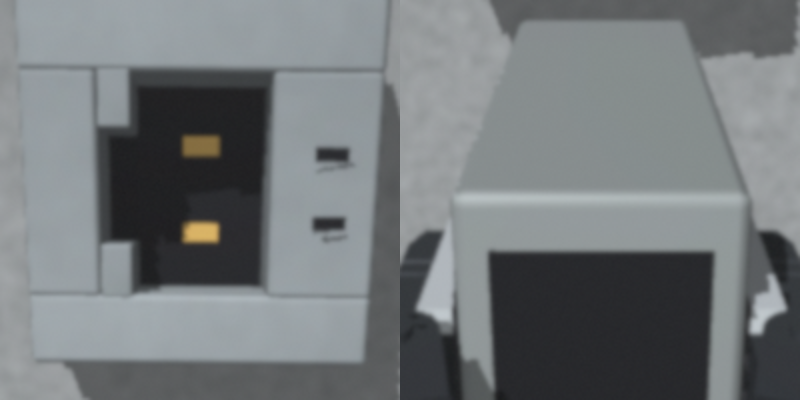

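Run:
```python
from h import *
from scipy.optimize import least_squares
d=np.load('w3.npz'); K,T=d['K'],d['T']; s=state(); M=R.from_quat(np.roll(s['orientation'],-1)).as_matrix()
# stand frame pts (x right in image, +y up in image)
S=np.array([(-21.5,32.5),(21.5,32.5),(21.5,-32.5),(-21.5,-32.5),(-55,-55),(55,-55)])/1000
U=np.array([(285,34.5),(356.5,35.5),(353.5,147.5),(287.5,147),(237.5,180),(401.5,180.5)])
def pts(p):
    c,n=np.cos(p[2]),np.sin(p[2]); return np.c_[S@np.array([[c,n],[-n,c]])+p[:2],np.full(len(S),.04)]
f=least_squares(lambda p:(proj(K,T,pts(p))-U).ravel(),[.538,.169,-.14])
print(f.x,f.fun.reshape(-1,2).round(1).tolist())
e=M.T@[np.cos(f.x[2]),np.sin(f.x[2]),0]; print('tool c',M.T@(np.r_[f.x[:2],.04]-s['tcp_pos']),'turn',np.arctan2(-e[0],e[1]))
```

```text
[ 0.53939908  0.16940691 -0.14939787] [[-0.4, 0.3], [0.4, -0.2], [0.1, -0.9], [-0.8, -0.8], [-1.1, 0.7], [1.8, 1.2]]
tool c [0.08406283 0.00091789 0.13229979] turn 0.006795033235360428
```

```bash
python3 -m inch '0.015 0 0 0 0.3;0.025 0 0 0 0.3;0.025 0 0 0 0.3;0.015 0 0 0 0.3;0.0053 0 0 0.005 0.3'; python3 -m inch '0 0 0.015 0 0.3;0 0 0.02 0 0.3;0 0 0.02 0 0.3;0 0 0.01 0 0.3;0 0 0.004 0 0.3'; python3 -m inch '0 0 0 0 0.3;0 0 0 0 0.3;0 0 0 0 0.3;0 0 0 0 0.3;0 0 0 0 0.3'
python3 - <<'E'
from h import *
K,T=campose('wrist'); np.savez('w4.npz',K=K,T=T); im=cams.capture('wrist'); cv2.imwrite('pics/w4.png',im[:,:,::-1])
E
```

```text
t: 11.55
tcp_pos: [0.5387, 0.1734, 0.1723]
orientation: [-0.0, 0.756, 0.654, 0.0]
force: [-0.4, 0.2, -3.0]
gripper_width: 0.0397
gripper_force: 60.8
t: 11.97
tcp_pos: [0.537, 0.1706, 0.1008]
orientation: [-0.001, 0.757, 0.653, -0.002]
force: [-0.9, -0.3, -2.4]
gripper_width: 0.0395
gripper_force: 60.9
t: 12.38
tcp_pos: [0.5392, 0.172, 0.1046]
orientation: [0.001, 0.757, 0.654, 0.001]
force: [0.8, -0.4, -2.9]
gripper_width: 0.0394
gripper_force: 60.9
```

View pics/w4.png

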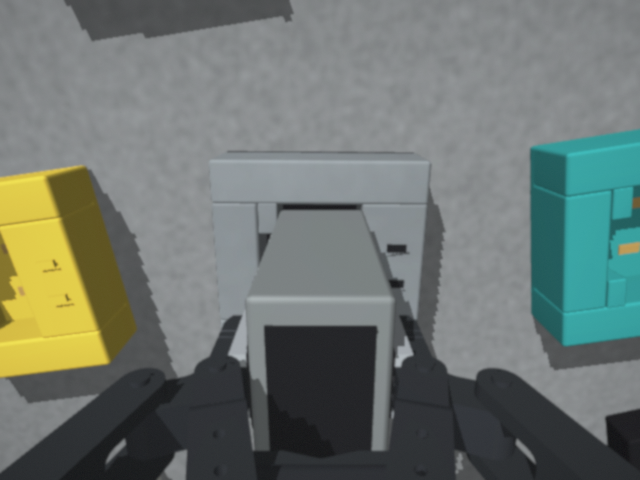

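The pack hangs over the grey pocket. The stand's far edge corners are (212,160), (429,160), its far mouth edge is at row ~204 (x 277–364), and the pack's lower edge is at row ~210 (x 281–362.5).

Run:
```python
from h import *
d=np.load('w4.npz'); K,T=d['K'],d['T']; s=state(); M=R.from_quat(np.roll(s['orientation'],-1)).as_matrix()
im=cv2.imread('pics/w4.png')
g=cv2.cvtColor(im,cv2.COLOR_BGR2GRAY)
for x in (300,320,340): print(x,g[198:216,x].tolist())
for x in (235,320,410): print(x,g[150:166,x].tolist())
for y in (170,190): print(y,g[y,205:220].tolist(),g[y,420:437].tolist())
def t(p,z): return ((ray(K,T,p,z)-s['tcp_pos'])@M).round(4)
for p in ((212,160),(429,160),(320,204),(364,204)): print('stand',p,t(p,.04))
for p in ((280.5,210),(362.5,210)): print('pack',p,t(p,s['tcp_pos'][2]-.0515))
```

```text
300 [147, 148, 146, 134, 114, 86, 59, 37, 29, 29, 35, 64, 99, 120, 127, 128, 127, 128]
320 [148, 148, 144, 135, 117, 94, 65, 41, 28, 29, 36, 65, 99, 119, 127, 127, 127, 127]
340 [149, 148, 146, 137, 121, 96, 69, 43, 30, 28, 36, 63, 99, 119, 126, 127, 127, 127]
235 [126, 112, 118, 132, 137, 137, 137, 138, 141, 152, 163, 167, 163, 158, 155, 152]
320 [134, 117, 112, 125, 135, 139, 138, 138, 138, 144, 157, 166, 167, 161, 157, 153]
410 [146, 138, 121, 117, 125, 132, 132, 133, 134, 135, 144, 157, 162, 158, 153, 149]
170 [143, 144, 142, 141, 141, 148, 152, 152, 152, 152, 152, 152, 153, 152, 153] [147, 147, 147, 146, 147, 146, 145, 142, 132, 121, 122, 134, 141, 144, 144, 146, 145]
190 [142, 143, 144, 144, 143, 145, 148, 149, 149, 150, 149, 150, 150, 150, 150] [143, 143, 142, 142, 141, 139, 133, 119, 103, 96, 111, 132, 141, 141, 141, 139, 139]
stand (212, 160) [ 0.0519 -0.052   0.0643]
stand (429, 160) [0.0518 0.0542 0.0645]
stand (320, 204) [0.0298 0.0008 0.0644]
stand (364, 204) [0.0298 0.0231 0.0644]
pack (280.5, 210) [ 0.0299 -0.018   0.0515]
pack (362.5, 210) [0.0299 0.0211 0.0516]
```

```bash
python3 -m inch '-0.0013 -0.0005 0.003 0.008 0.3;0 0 0.002 0 0.3;0 0 0.002 0 0.3;0 0 0.002 0 0.3;0 0 0 0 0.3'; python3 -m inch '0 0 0.002 0 0.3;0 0 0.001 0 0.3;0 0 0.001 0 0.3;0 0 0.001 0 0.3;0 0 0 0 0.3';python3 -m inch '0 0 0.001 0 0.3;0 0 0.001 0 0.3;0 0 0.001 0 0.3;0 0 0.001 0 0.3;0 0 0 0 0.3'
```

```text
t: 12.85
tcp_pos: [0.5373, 0.1706, 0.0935]
orientation: [-0.0, 0.759, 0.651, -0.001]
force: [-0.9, 0.8, -3.6]
gripper_width: 0.0393
gripper_force: 61.0
t: 13.27
tcp_pos: [0.5377, 0.1706, 0.0891]
orientation: [-0.0, 0.759, 0.651, -0.0]
force: [-0.7, -0.9, -1.8]
gripper_width: 0.0393
gripper_force: 61.0
t: 13.68
tcp_pos: [0.5376, 0.1706, 0.085]
orientation: [-0.0, 0.759, 0.651, -0.0]
force: [-0.5, -0.3, -2.7]
gripper_width: 0.0392
gripper_force: 61.0
```

```bash
python3 -m inch '0 0 0.0015 0 0.3;0 0 0.0015 0 0.3;0 0 0.0015 0 0.3;0 0 0.0015 0 0.3;0 0 0 0 0.3'; python3 -m inch '0 0 0.0015 0 0.3;0 0 0.0015 0 0.3;0 0 0.0015 0 0.3;0 0 0.0015 0 0.3;0 0 0 0 0.3'
```

```text
t: 14.1
tcp_pos: [0.5375, 0.1706, 0.0788]
orientation: [-0.0, 0.759, 0.651, -0.0]
force: [0.1, 0.5, -3.0]
gripper_width: 0.0391
gripper_force: 61.0
t: 14.52
tcp_pos: [0.5375, 0.1706, 0.0728]
orientation: [-0.0, 0.759, 0.651, -0.0]
force: [-0.8, 0.4, -2.7]
gripper_width: 0.0396
gripper_force: 61.0
```

```bash
python3 -m inch '0 0 0.0015 0 0.3;0 0 0.0015 0 0.3;0 0 0.0015 0 0.3;0 0 0.0015 0 0.3;0 0 0 0 0.3'; python3 -m inch '0 0 0.001 0 0.3;0 0 0.001 0 0.3;0 0 0.001 0 0.3;0 0 0.001 0 0.3;0 0 0 0 0.3'; python3 -m inch '0 0 0.001 0 0.3;0 0 0.001 0 0.3;0 0 0 0 0.3;0 0 0 0 0.3;0 0 0 0 0.3'
```

```text
t: 14.93
tcp_pos: [0.5375, 0.1706, 0.0668]
orientation: [-0.0, 0.759, 0.651, -0.0]
force: [-0.3, -0.4, -2.1]
gripper_width: 0.0393
gripper_force: 61.0
t: 15.35
tcp_pos: [0.5376, 0.1706, 0.063]
orientation: [-0.0, 0.759, 0.651, -0.0]
force: [-0.5, 0.5, -2.9]
gripper_width: 0.0392
gripper_force: 61.0
t: 15.77
tcp_pos: [0.5378, 0.1707, 0.0613]
orientation: [-0.0, 0.759, 0.651, 0.0]
force: [0.1, -0.6, -3.2]
gripper_width: 0.0398
gripper_force: 61.0
```

```bash
python3 -m inch '0 0 0.001 0 0.3;0 0 0 0 0.3;0 0 0.001 0 0.3;0 0 0 0 0.3;0 0 0 0 0.3'; python3 -m inch '0 0 0.001 0 0.3;0 0 0 0 0.3;0 0 0.0005 0 0.3;0 0 0 0 0.3;0 0 0 0 0.3'
```

```text
t: 16.18
tcp_pos: [0.538, 0.1707, 0.0595]
orientation: [0.0, 0.759, 0.651, 0.0]
force: [0.1, -0.2, -2.3]
gripper_width: 0.0394
gripper_force: 60.9
t: 16.6
tcp_pos: [0.538, 0.1707, 0.0594]
orientation: [0.0, 0.759, 0.651, 0.0]
force: [-2.9, -1.1, 7.1]
gripper_width: 0.0393
gripper_force: 61.5
```

```bash
python3 -m inch '0 0 -0.0012 0 0.45;0 0 0 0 0.47;0 0 0 0 0.49;0 0 0 0 0.52;0 0 0 0 0.55'; python3 -m inch '0 0 0 0 0.6;0 0 0 0 0.7;0 0 0 0 0.85;0 0 0 0 1;0 0 0 0 1'
```

```text
t: 17.02
tcp_pos: [0.5367, 0.1708, 0.0583]
orientation: [-0.001, 0.759, 0.651, -0.001]
force: [-2.9, 1.2, 0.1]
gripper_width: 0.0467
gripper_force: 4.7
t: 17.43
tcp_pos: [0.5383, 0.1706, 0.0593]
orientation: [0.0, 0.759, 0.651, 0.0]
force: [0.4, 0.7, -0.2]
gripper_width: 0.0855
gripper_force: 0.0
```

Released. I'll rise straight up and check.

```bash
python3 -m inch '0 0 -0.01 0 1;0 0 -0.02 0 1;0 0 -0.03 0 1;0 0 -0.03 0 1;0 0 -0.03 0 1';python3 -m inch '0 0 -0.03 0 1;0 0 -0.01 0 1;0 0 0 0 1;0 0 0 0 1;0 0 0 0 1'
python3 - <<'E'
from h import *
K,T=campose('wrist'); np.savez('w5.npz',K=K,T=T); im=cams.capture('wrist'); cv2.imwrite('pics/w5.png',im[:,:,::-1])
E
```

```text
t: 17.85
tcp_pos: [0.5377, 0.1706, 0.1811]
orientation: [0.0, 0.759, 0.651, 0.0]
force: [0.5, -0.1, -0.7]
gripper_width: 0.0852
gripper_force: 0.0
t: 18.27
tcp_pos: [0.5369, 0.1704, 0.2167]
orientation: [-0.001, 0.759, 0.651, -0.002]
force: [-0.7, 0.5, -1.3]
gripper_width: 0.0852
gripper_force: 0.0
```

View pics/w5.png

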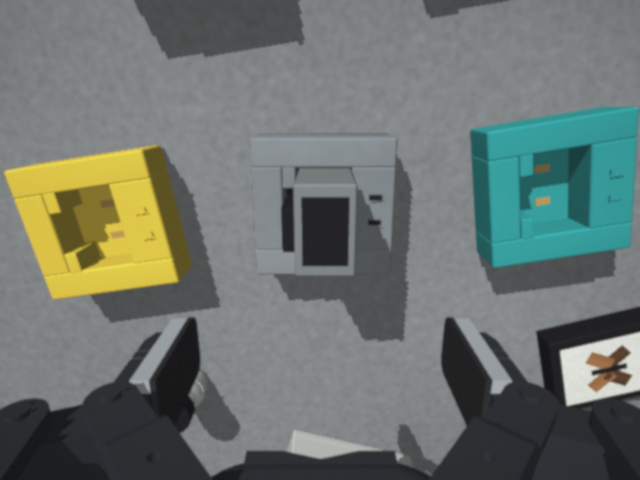

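The pack stands upright in the grey stand, top at about (293..355, 182..274), with the tab on the notch side (x≈287). The floor contact height (4 mm below the bay's) matches fully home.

```bash
python3 -c "
from rig import finish_job
print(finish_job())"
```

```text
the job is handed in; nothing more can be done
None
```

I freed the pack from the power unit, set it down on the floor of the grey charger's pocket with its tab on the notch side, let go and handed the job in at about 18 s. The final picture shows it standing upright; the hand-in gave no verdict.

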